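Lock the sprung bayonet cap of a filter housing

TASK

Two identical filter housings stand on the bench; the cap of one is locked, the cap of the other stands higher, sprung up and unlocked. Push the unlocked cap down against its spring and turn it clockwise (seen from above) about a quarter turn to its stop, then let go so that it springs up into its locking notch and stays locked like its neighbour. Do not knock over the bottles or the beaker.

Things in the scene. Friction and masses are not known exactly. Their poses are not given: they have to be found in the camera images.
- cap_bar (a point): Middle of the upright aluminium grip bar of the unlocked bayonet cap (a loose part, 0.1 to 0.16 kg), on the cap's axis. x along the bar, z up the axis. Bar 66 mm long (x), 14 mm thick (y), top 14 mm above this point. Height of this point over the housing's underside: unlocked 140 mm, locked 130 mm. Two lugs under the bar's ends already stand in the housing's upright entry slots.
- cap_flange (a point): Centre of the flat top of the cap's round flange, 76 mm across, 14 mm under the middle of the bar, which stands on it; fingertips can press on it at both sides of the bar.
- follower (a joint): Spring plate under the cap: m it is pressed down, 0 with the cap up. The cap needs about 1 N to start, 8 to 10 N at the bottom. It can turn only once pressed 14 mm (0.014) or more; hard bottom at 16 mm. Let go unturned, the cap springs back up. Locked, it reads 0.010.
- slot_track (a point): Centre of the housing's rim (cap axis, 100 mm above the bench); its two J-slots guide the lugs. Held down, the cap turns only clockwise from above, with little friction: from about 71 deg on the lugs are under the locking notches, at about 89 deg they meet the end stop. Let go in between, the cap springs up 4 to 6 mm into the notches and is locked.
- filter_open: The fixed housing under the unlocked cap: round grey body, white rim, 68 mm across, 100 mm high, on a foot plate 100 x 84 mm, two hose barbs at its sides. Origin: centre of the underside, on the cap's axis. z up; the locked grip bar lies along its x axis (either way round); unlocked, the bar stands about 80 deg anticlockwise (from above) from that.
- filter_locked: The identical housing beside it, with its cap already locked (grip bar along its x axis, bar top 144 mm above the bench, 10 mm lower than the unlocked one's 154 mm); fixed, cap included; needs nothing. Origin: centre of its underside.
- white_bottle: Loose reagent bottle with blue cap, 64 mm across, 144 mm high, standing; origin at the centre of its underside. Bystander.
- amber_bottle: Loose amber reagent bottle with black cap, 60 mm across, 123 mm high, standing; origin at the centre of its underside. Bystander.
- beaker: Loose small glass beaker, 56 mm across, 70 mm high, standing; origin at the centre of its underside. Bystander.
There are look-alikes about, which are no part of the job. Leave any pink look-alike of the part that bears cap_bar alone.

How it is judged:
By the outcome, as a careful person would: the job done as asked, in the order asked, and still so for the second after the job is handed in, with the robot touching nothing.
It also fails if it takes over 42 s, if anything falls off the work surface, if the arm or the gripper's body presses on something with over 40 N, if the wrist force passes 120 N, or if a joint passes its speed limit or range.

ROBOT

A 6-joint arm with a two-finger parallel gripper is mounted at the origin on the work surface; the furniture and walls round the work are solid. World frame = base frame: x ahead of the robot, y to its left, z up, the work surface at z = 0. Lengths are in mm, angles in rad, forces in N, time in s.
With the tool pointing down it reaches from about 300 to 825 mm from the base axis. Payload 5.4 kg.
Tool frame: the origin (TCP) lies at the very end of the fingers, on their centre line; the grasp point (between the pads) lies 19 mm behind it (pinch_z is the distance from the TCP to the grasp point, in mm); z points along the fingers, y is the direction in which the jaws open and shut (so a half turn about z gives the same grasp; the last joint's range is limited). The gripper opens to 92 mm and grips with 3 to 60 N. Pads are 20 mm wide; open, the fingers measure 128 mm over their backs; the gripper's body (75 mm by 189 mm) begins 69 mm behind the grasp point.
Start: joints at [0.947, 0.158, 1.597, -0, 1.386, -0.21], TCP at [231.21, 526.448, 214.601] pointing down, gripper open.
Joint ranges: [-2.91, 2.91], [-0.94, 2.29], [0.18, 2.7], [-1.29, 4.43], [0.17, 2.64], [-3, 3]. Speed limits (rad/s): [2.57, 2.57, 3.14, 3.14, 3.14, 3.14].

INTERFACE

Orientations are given as [roll, pitch, yaw] about the fixed x, y, z axes, in that order (R = Rz(yaw) Ry(pitch) Rx(roll)).
In Python, from rig import read_state, read_camera, job_done, spot_in, pinch_z gives the robot as it stands.
- The arm moves only by the shell command python3 -m jog 'ROWS' [FORCE]. ROWS is JSON, a list of rows, each an object with "delta_pos": the shift along the tool's x, y, z in m, a list of three; "spin": the turn about the tool's z in rad; "fingers": the opening, from 0 (shut) to 1 (fully open). A call has exactly 8 rows; each row shifts and turns the commanded pose from where the row before left it, along the tool's axes as they then stand; what a row does not reach is not made up. A row lasts 1/10 s, in which the tool goes at most 50 mm and 8.59 degrees, less where a joint would pass 70% of its speed; a pose out of reach is approached as far as the arm can. A call is refused whole if a number of a shift passes 0.05 or a number of a turn 0.15, either way. A call with a gripper value outside its range is refused whole. The fingers move at their own pace and stop on an object; FORCE is the grip in N (left out, the last holds). Time passes only in rows, so rows that do not move let the fingers close, or fill a call up. It gives the time, the measured TCP pose, the force and the opening at its end, in the units of the state.
- read_state(): the state, without advancing time (a new reading comes with each control period).
- read_camera(name): name is "scene" or "top" or "wrist"; returns a dict with "frame" (384x512x3 uint8, red, green, blue), "mtx" (3x3 intrinsics, pixels), "world_to_cam" (4x4, takes a point from world to camera coordinates). Camera axes: x right, y up, looking along -z (the intrinsics and any distortion apply to the point x, -y, -z); pixel columns grow to the right and rows downward; lengths in mm; the calibration is good to about 2 mm. The wrist camera is an equidistant fisheye: a pixel r from the principal point sees the ray r / f radians off the axis. A picture is of the moment at which its call begins. There is no depth.
- job_done(): hands the job in, once; it reports no verdict.
Trained networks look in a picture, given as the dict that the camera call returned (one of the last four; its "shot" number tells which), for a name from the list of things; names that differ only in an ending like _2 or _b are one class to them, and where a whole thing is asked for, a point or a joint stands for the part that bears it (a point fixed in the world has none). Each returns a list of dicts, best first, with "conf" (0 to 1); they miss things now and then, are a little off and sometimes report something else, mostly with a low value. They report only what shows in the picture. A call takes as long as a camera call. They do not tell look-alikes from the thing itself.
- spot_in(picture, query): "centre" ([x, y, z] in mm, in world coordinates, good to about 4 mm: the middle of the surface that is visible of it).
The state is a dict: "time": time; "joint_pos": joint angles; "qd": joint speeds; "effort": joint torques, N m; "ee_pos": TCP position; "orientation": TCP orientation; "force": force on the tool from outside, world axes, zero at the start; "moment": the same for the moment, N m; "width": finger opening in mm.
Only numpy, scipy, OpenCV 4.12 (cv2) and the standard library are available. Lean on these libraries where they do the work, as an engineer would, in place of code of your own. Each camera call takes 0.05 s, during which the arm holds its last target.

## Working session

There is one attempt and no reset: what is moved stays moved. The work goes in short steps, Python scripts to look and compute and a shell command to move; the robot and the scene stay as the last step left them, time stands still between calls to the robot, and variables do not carry over. Pictures are saved under pics/ and viewed, and the job is handed in when it is done.

```bash
mkdir -p pics; ls
python3 - <<'E'
from rig import *
import cv2
print(read_state(),pinch_z)
for n in ['scene','top','wrist']:
    p=read_camera(n); cv2.imwrite(f'pics/a_{n}.png',p['frame'][:,:,::-1])
    print(n,p['mtx'].tolist(),p['world_to_cam'].round(4).tolist())
    for q in ['cap_bar','cap_flange','filter_open','slot_track','white_bottle','amber_bottle','beaker']:
        try: print(q,[(  [round(v) for v in d['centre']],round(d['conf'],2)) for d in spot_in(p,q)])
        except Exception as e: print(q,e)
E
```

```text
pics
{'time': 0.0, 'joint_pos': array([ 9.46886205e-01,  1.59057626e-01,  1.59820745e+00, -1.38908001e-05,
        1.38620267e+00, -2.10110561e-01]), 'qd': array([ 0.00043358,  0.00075415,  0.00111073,  0.00092531,  0.00167343,
       -0.00098658]), 'effort': array([ 3.14136541e-04, -3.85566866e+01, -3.22116351e+01,  7.02021061e-02,
        3.77063022e-02, -1.64790727e-04]), 'ee_pos': array([230.86035351, 525.94156532, 213.62652266]), 'orientation': array([-3.13975595e+00, -3.77733585e-04,  2.72779531e+00]), 'force': array([-0.52429255, -0.42364195,  1.28067882]), 'moment': array([-0.01217555, -0.01304399,  0.00695405]), 'width': 92.11171224852151} 18.700000000000003
scene [[397.66468279398595, 0.0, 259.0981990223731], [0.0, 397.66468279398595, 194.73205357839697], [0.0, 0.0, 1.0]] [[0.8586, -0.5127, -0.0056, -418.0106], [0.2845, 0.4672, 0.8371, -337.5341], [-0.4266, -0.7203, 0.547, -782.4617], [0.0, 0.0, 0.0, 1.0]]
cap_bar [([650, 70, 124], 0.79), ([629, 477, 51], 0.66)]
cap_flange [([631, 474, 55], 0.71), ([648, 71, 129], 0.69)]
filter_open [([641, 56, 37], 0.69), ([649, 71, 123], 
[... 343 characters left out ...]
6, -1371.3944], [0.0, 0.0, 0.0, 1.0]]
cap_bar [([638, 488, 51], 0.91), ([655, 80, 126], 0.64)]
cap_flange [([634, 491, 52], 0.98), ([654, 83, 128], 0.67)]
filter_open [([630, 98, 8], 0.71)]
slot_track [([630, 94, 8], 0.79), ([560, -177, 84], 0.46)]
white_bottle [([495, -120, 98], 0.78)]
amber_bottle [([562, -175, 83], 0.56)]
beaker [([550, -26, 3], 0.56)]
wrist [[297.3186396354542, 0.0, 258.8955519162338], [0.0, 297.3186396354542, 190.16539188247455], [0.0, 0.0, 1.0]] [[0.4023, 0.9155, 0.0005, -575.7618], [-0.8796, 0.3867, -0.277, 31.1647], [-0.2538, 0.111, 0.9609, -391.774], [0.0, 0.0, 0.0, 1.0]]
cap_bar []
cap_flange []
filter_open []
slot_track []
white_bottle []
amber_bottle []
beaker []
```

View pics/a_scene.png

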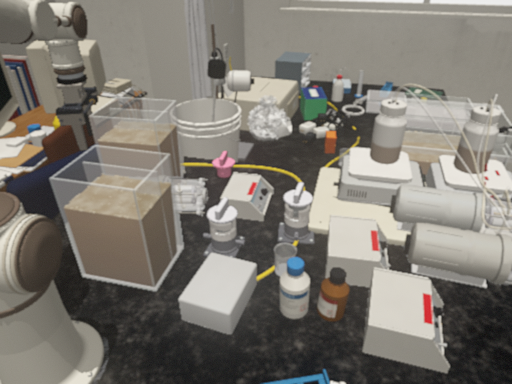

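View pics/a_top.png

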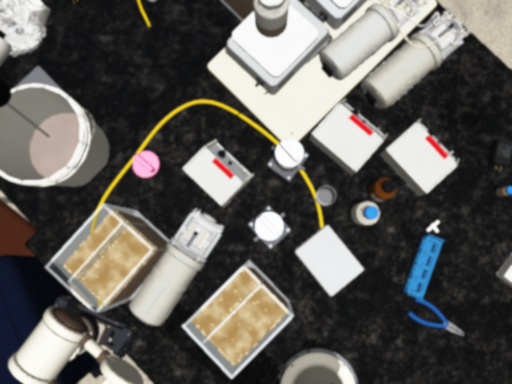

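View pics/a_wrist.png

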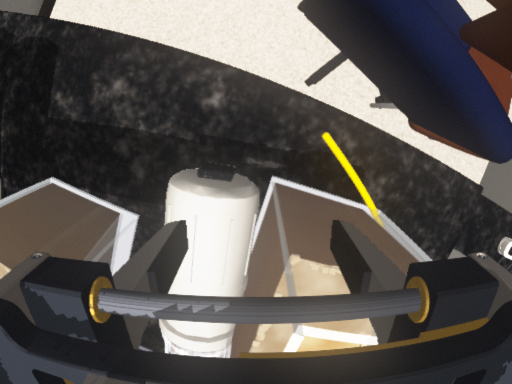

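The housings are at about scene (222,225) and (297,210), which are top (269,226) and (290,153). The pink look-alike cap is at scene (224,165) and top (146,164). I'll enlarge both housings to see which cap stands high.

```bash
cat > h.py <<'E'
import numpy as np,cv2
def proj(p,X):
    c=(p['world_to_cam']@np.append(X,1))[:3]; v=np.array([c[0],-c[1],-c[2]]); u=p['mtx']@(v/v[2]); return u[:2]
def ray_z(p,uv,z):
    d=np.linalg.inv(p['mtx'])@np.array([uv[0],uv[1],1.]); d=np.array([d[0],-d[1],-d[2]])
    R=p['world_to_cam'][:3,:3];t=p['world_to_cam'][:3,3]; o=-R.T@t; w=R.T@d
    return o+w*(z-o[2])/w[2]
E
python3 - <<'E'
from rig import *; from h import *
s=read_camera('scene');t=read_camera('top')
print(proj(s,[650,75,140]),proj(t,[650,75,140]))
a=cv2.resize(s['frame'][165:265,190:330],None,fx=5.5,fy=5.5,interpolation=2)
b=cv2.resize(t['frame'][125:255,230:350],None,fx=4.6,fy=4.6,interpolation=2)
cv2.imwrite('pics/c1.png',a[:,:,::-1]);cv2.imwrite('pics/c2.png',b[:,:,::-1])
E
```

```text
[297.74932741 194.8728954 ] [292.2511066  154.71544126]
```

View pics/c1.png

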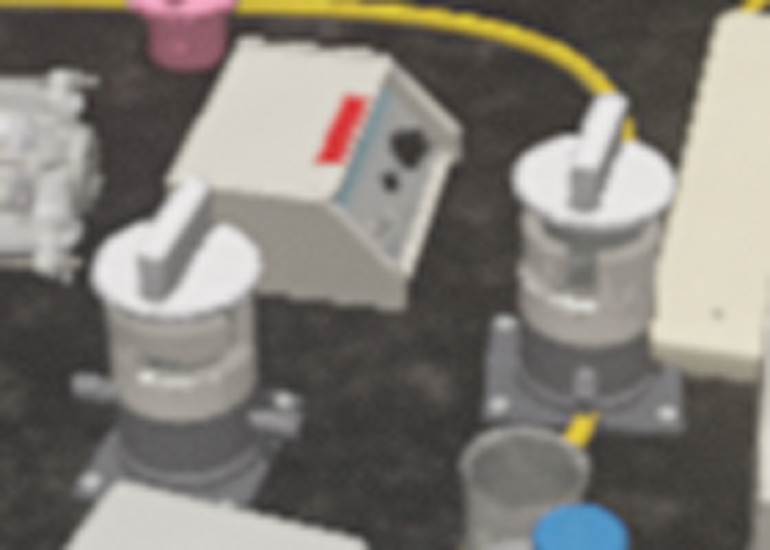

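View pics/c2.png

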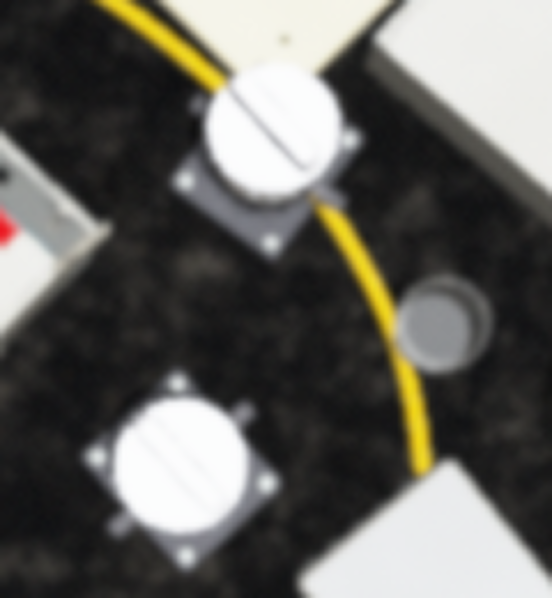

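Two candidates. The left housing (scene (222,214)) has its bar along the long side of its foot plate, so it is locked. The right one (scene (298,198), top (289,153)) has its bar across the foot plate and a dark gap under the flange, so it is unlocked. Next I'll triangulate both and measure the bar angle.

Run:
```python
from rig import *; from h import *
from scipy.optimize import least_squares
s=read_camera('scene');t=read_camera('top')
for n,a,b in [('right',((594+.0)/5.5-.5+.0+190,182/5.5+165-.5),(272/4.6+230-.5,130/4.6+125-.5)),('left',(177/5.5+189.5,268/5.5+164.5),(180/4.6+229.5,464/4.6+124.5))]:
    r=least_squares(lambda X:np.r_[proj(s,X)-a,proj(t,X)-b],[640,80,120]); print(n,r.x.round(1),r.fun.round(2))
# flange in top by bright threshold
g=t['frame'].min(2)
for n,(u,v) in dict(right=(289,153),left=(269,226)).items():
    m=np.zeros_like(g);m[v-22:v+22,u-22:u+22]=g[v-22:v+22,u-22:u+22]
    print(g[v-20:v+20:4,u-20:u+20:3])
    k,w=cv2.threshold(m,225,255,0)[1],0
    nn,l,st,c=cv2.connectedComponentsWithStats(k); i=l[v+5,u+5]; print(n,st[i],c[i],ray_z(t,c[i],126 if n=='right' else 116).round(1))
z=t['frame'][130:178,266:314]; z=cv2.createCLAHE(4,(2,2)).apply(cv2.cvtColor(z,cv2.COLOR_RGB2GRAY))
z=cv2.cvtColor(t['frame'][130:178,266:314],cv2.COLOR_RGB2GRAY).astype(float); z=np.clip((z-200)*255/55,0,255).astype(np.uint8)
z2=cv2.cvtColor(t['frame'][203:251,245:293],cv2.COLOR_RGB2GRAY).astype(float); z2=np.clip((z2-200)*255/55,0,255).astype(np.uint8)
cv2.imwrite('pics/d.png',cv2.resize(np.hstack([z,z2]),None,fx=8,fy=8,interpolation=2))
```

```text
right [657.6  84.5 123.6] [ 0.23 -0.03 -0.12  0.21]
left [460.3 138.1 113.4] [ 0.53 -0.05 -0.22  0.51]
[[ 27  83 211 233 234 235 234 218 222 233 232 231 181  52]
 [ 33  26  48 178 232 234 233 236 235 234 227 129  39  32]
 [ 21  25  34  60 208 249 252 252 252 246 125  31  25  25]
 [ 21  52  64 236 214 251 249 251 252 252 250 138  28  23]
 [ 25  68 183 252 250 210 251 251 251 252 252 240  45  22]
 [ 25  20 211 252 252 251 209 247 252 251 252 246 155  66]
 [ 30  53 138 251 252 252 252 224 239 252 249 233 146  55]
 [101 117  66 203 252 252 252 252 242 215 234 124  49  28]
 [168 142 117  71 147 232 245 247 240 180 142  75  25  25]
 [ 28  73 119 123  90  75  93  96  98 108  72 121  58  25]]
right [274 131  32  36 754] [289.26525199 147.4933687 ] [672.3  82.5 126. ]
[[ 19  22  22  25  33  38 113  87  25  20  27  28  21  28]
 [ 21  28  31  26  31  71 118 124  67  28  29  27  25  22]
 [ 21  29  27  65 172 248 252 252 251 230  96 128  65  26]
 [ 26  45  83 229 250 250 250 252 252 252 249 112  26  22]
 [103 138 206 252 248 249 251 250 252 252 252 235  59  23]
 [ 92 138 226 252 252 251 249 252 245 252 252 243 126  82]
 [ 22  67 197 252 252 252 251 246 252 249 252 231 146 212]
 [ 25  30  65 235 252 252 252 252 248 250 240 148 110  54]
 [ 27  37 121 126 200 244 251 251 248 223 138  86  30  26]
 [ 22  29  51  39  44 100 130 134 130 120  55  23  32  37]]
left [255 212  28  28 607] [268.86985173 225.89456343] [460.2 136.9 116. ]
```

View pics/d.png

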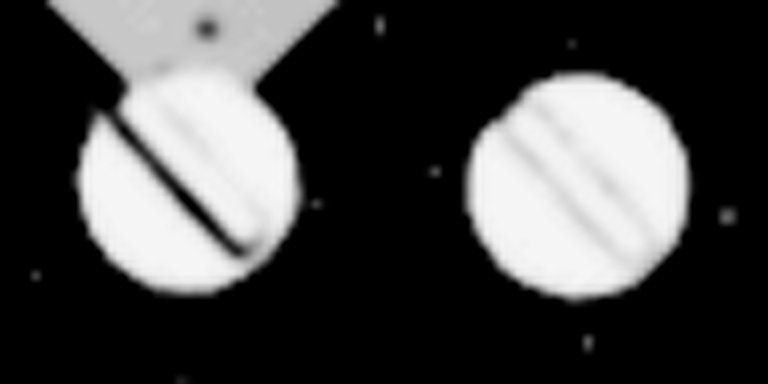

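Triangulated flange heights are 123.6 mm on the right and 113.4 mm on the left, so the right cap is unlocked. Its axis is near (657, 84) and its bar lies at about 42°. I'll move up and over it.

```bash
python3 -m jog '[{"delta_pos":[0,0,-0.045],"spin":0,"fingers":1},{"delta_pos":[0,0,-0.035],"spin":0,"fingers":1},{"delta_pos":[-0.03,-0.012,0],"spin":0,"fingers":1},{"delta_pos":[-0.036,-0.015,0],"spin":0,"fingers":1},{"delta_pos":[-0.036,-0.015,0],"spin":0,"fingers":1},{"delta_pos":[-0.036,-0.015,0],"spin":0,"fingers":1},{"delta_pos":[-0.036,-0.015,0],"spin":0,"fingers":1},{"delta_pos":[-0.036,-0.015,0],"spin":0,"fingers":1}]'
python3 -m jog '[{"delta_pos":[-0.036,-0.015,0],"spin":0,"fingers":1},{"delta_pos":[-0.036,-0.015,0],"spin":0,"fingers":1},{"delta_pos":[-0.036,-0.015,0],"spin":0,"fingers":1},{"delta_pos":[-0.036,-0.015,0],"spin":0,"fingers":1},{"delta_pos":[-0.036,-0.015,0],"spin":0,"fingers":1},{"delta_pos":[-0.036,-0.015,0],"spin":0,"fingers":1},{"delta_pos":[-0.036,-0.015,0],"spin":0,"fingers":1},{"delta_pos":[-0.036,-0.015,0],"spin":0,"fingers":1}]'
python3 -c "
from rig import *
s=read_state();print(s['joint_pos'],s['ee_pos'],s['orientation'],s['force'])"
```

```text
time: 2.2
ee_pos: [389.4, 361.1, 294.8]
orientation: [3.141, 0.0, 2.728]
force: [-0.3, 0.6, -0.7]
width: 91.8
time: 3.0
ee_pos: [604.9, 135.4, 294.6]
orientation: [3.141, 0.0, 2.728]
force: [1.2, 0.2, 0.3]
width: 91.8
[ 2.54568951e-02  2.35204356e-01  1.35227899e+00  1.16424606e-04
  1.55396051e+00 -1.13140029e+00] [604.9122865  135.37888423 294.62725214] [3.14142401e+00 8.51399573e-05 2.72765155e+00] [1.19831147 0.19952777 0.31687088]
```

```bash
python3 -m jog '[{"delta_pos":[-0.034,-0.013,0],"spin":-0.14,"fingers":1},{"delta_pos":[-0.03,-0.016,0],"spin":-0.145,"fingers":1},{"delta_pos":[0,0,0.01],"spin":-0.145,"fingers":1},{"delta_pos":[0,0,0.01],"spin":-0.145,"fingers":1},{"delta_pos":[0,0,0.01],"spin":-0.145,"fingers":1},{"delta_pos":[0,0,0.01],"spin":-0.145,"fingers":1},{"delta_pos":[0,0,0.01],"spin":-0.145,"fingers":1},{"delta_pos":[0,0,0],"spin":-0.14,"fingers":1}]'
python3 - <<'E'
from rig import *; from h import *
s=read_state();print(s['joint_pos'],s['ee_pos'],s['orientation'])
for n in ['wrist','scene']:
    p=read_camera(n); cv2.imwrite(f'pics/e_{n}.png',p['frame'][:,:,::-1])
    print(p['world_to_cam'].round(3).tolist()); print([(d['centre'],d['conf']) for d in spot_in(p,'cap_bar')])
E
```

```text
time: 3.8
ee_pos: [653.5, 87.6, 242.4]
orientation: [3.139, -0.002, -2.4]
force: [-0.9, -0.5, -0.1]
width: 91.8
[-4.95989115e-02  3.62328251e-01  1.29837088e+00 -7.84122741e-06
  1.48428441e+00 -2.36246152e+00] [653.47912166  87.60665453 242.44927267] [ 3.13918544e+00 -2.38820084e-03 -2.39952281e+00]
[[-0.676, 0.737, 0.003, 375.778], [-0.709, -0.649, -0.275, 559.746], [-0.201, -0.188, 0.961, -270.878], [0.0, 0.0, 0.0, 1.0]]
[([658.7, 83.5, 124.5], 0.85)]
[[0.859, -0.513, -0.006, -418.011], [0.285, 0.467, 0.837, -337.534], [-0.427, -0.72, 0.547, -782.462], [0.0, 0.0, 0.0, 1.0]]
[([629.3, 477.2, 47.0], 0.84)]
```

View pics/e_wrist.png

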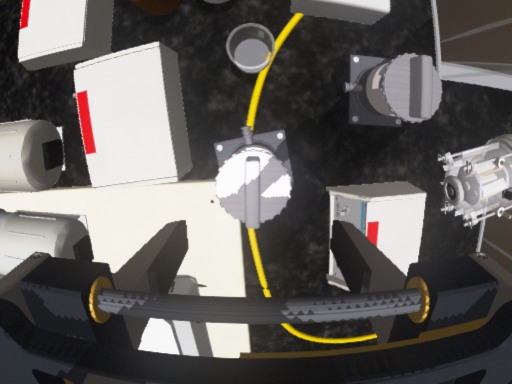

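View pics/e_scene.png

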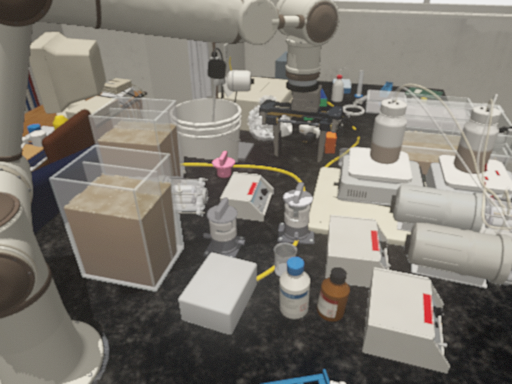

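The wrist view shows the unlocked cap at (253,190) with its bar nearly upright in the image, so it is well aligned. The scene view shows the gripper clear of everything. I'll zoom in and fit the bar.

```bash
cat >> h.py <<'E'
def fray(p,uv,z):
    m=p['mtx']; d=np.array([uv[0]-m[0,2],uv[1]-m[1,2]])/m[0,0]; th=np.hypot(*d); e=d/(th+1e-12)
    v=np.array([e[0]*np.sin(th),-e[1]*np.sin(th),-np.cos(th)])
    R=p['world_to_cam'][:3,:3];t=p['world_to_cam'][:3,3]; o=-R.T@t; w=R.T@v
    return o+w*(z-o[2])/w[2]
def fproj(p,X):
    c=(p['world_to_cam']@np.append(X,1))[:3]; v=np.array([c[0],-c[1],-c[2]]); th=np.arctan2(np.hypot(v[0],v[1]),v[2]); e=v[:2]/np.hypot(v[0],v[1])
    m=p['mtx']; return e*th*m[0,0]+m[:2,2]
E
python3 - <<'E'
import cv2
a=cv2.imread('pics/e_wrist.png')[135:240,205:305]; cv2.imwrite('pics/f.png',cv2.resize(a,None,fx=5.7,fy=5.7,interpolation=2))
E
```

```text
(no output)
```

View pics/f.png

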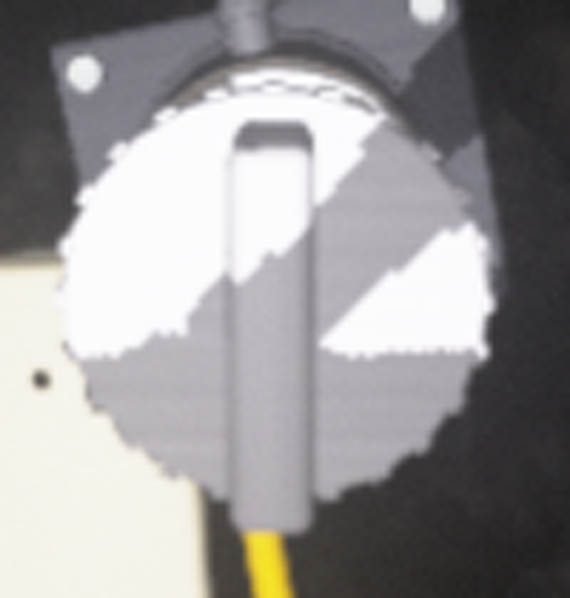

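Run:
```python
from rig import *; from h import *
p=read_camera('wrist'); s=read_state()
f=lambda x,y:np.array([x/5.7-.5+205,y/5.7-.5+135])
a=fray(p,f(272,150),154);b=fray(p,f(271.5,530),154)
print(a,b,np.linalg.norm(a-b),(a+b)/2,np.degrees(np.arctan2(*(a-b)[1::-1])))
c=fray(p,f(62,305),126);d=fray(p,f(491,305),126);print(c,d,(c+d)/2,np.linalg.norm(c-d))
print(s['ee_pos'],s['orientation'],np.degrees(s['orientation'][2])+180)
m=((a+b)/2-s['ee_pos'])[:2];y=s['orientation'][2];print('tool xy',m@[np.cos(y),np.sin(y)],m@[np.sin(y),-np.cos(y)])
```

```text
[636.3036606   63.74427466 154.        ] [684.52590852 106.45451756 154.        ] 64.41700119981202 [660.41478456  85.09939611 154.        ] -138.46882249894855
[686.5768132   57.35268325 126.        ] [635.36534081 114.29303826 126.        ] [660.971077    85.82286075 126.        ] 76.58210583042917
[654.61371038  87.58487975 244.98288495] [-3.14112895e+00  4.87115910e-04 -2.40828486e+00] 42.015441897410966
tool xy -2.646381019734254 -5.729464022079378
```

```bash
python3 -m jog '[{"delta_pos":[-0.002,-0.005,0.01],"spin":0,"fingers":1},{"delta_pos":[0,0,0.02],"spin":0,"fingers":0.6},{"delta_pos":[0,0,0.02],"spin":0,"fingers":0.5},{"delta_pos":[0,0,0.02],"spin":0,"fingers":0.4},{"delta_pos":[0,0,0.02],"spin":0,"fingers":0.4},{"delta_pos":[0,0,0.012],"spin":0,"fingers":0.4},{"delta_pos":[0,0,0],"spin":0,"fingers":0.4},{"delta_pos":[0,0,0],"spin":0,"fingers":0.4}]' 10
python3 - <<'E'
from rig import *; from h import *
s=read_state();print(s['ee_pos'],s['orientation'],s['force'])
p=read_camera('wrist'); cv2.imwrite(f'pics/g.png',cv2.resize(p['frame'][60:384,60:460],None,fx=1.8,fy=1.8)[:,:,::-1])
E
```

```text
time: 4.85
ee_pos: [659.6, 85.1, 143.0]
orientation: [-3.141, 0.0, -2.406]
force: [-0.0, 1.0, -0.2]
width: 38.1
[659.61490112  85.12956917 143.02385893] [-3.14114910e+00  4.12731168e-04 -2.40586024e+00] [-0.00979953  0.95263387 -0.21816085]
```

View pics/g.png

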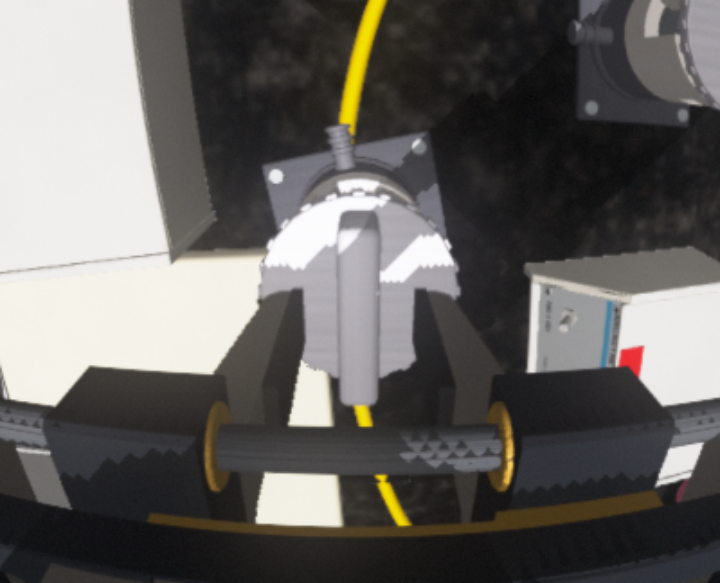

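The bar, at x about 359 in the crop, is centred between the fingers (303 and 415). I'll go down to just above the flange and close.

```bash
python3 -m jog '[{"delta_pos":[0,0,0.01],"spin":0,"fingers":0.35},{"delta_pos":[0,0,0.004],"spin":0,"fingers":0.3},{"delta_pos":[0,0,0],"spin":0,"fingers":0.1},{"delta_pos":[0,0,0],"spin":0,"fingers":0.1},{"delta_pos":[0,0,0],"spin":0,"fingers":0.05},{"delta_pos":[0,0,0],"spin":0,"fingers":0.05},{"delta_pos":[0,0,0],"spin":0,"fingers":0.05},{"delta_pos":[0,0,0],"spin":0,"fingers":0.05}]' 12
python3 -c "
from rig import *
s=read_state();print(s['moment'],s['force'])"
```

```text
time: 5.7
ee_pos: [659.2, 85.2, 128.5]
orientation: [3.141, -0.0, -2.405]
force: [0.6, 0.3, -1.3]
width: 14.0
[ 0.09792822  0.03202802 -0.03256364] [ 0.6461709   0.33117034 -1.34679195]
```

```bash
python3 -m jog '[{"delta_pos":[0,0,0.003],"spin":0,"fingers":0.05},{"delta_pos":[0,0,0.003],"spin":0,"fingers":0.05},{"delta_pos":[0,0,0.003],"spin":0,"fingers":0.05},{"delta_pos":[0,0,0.003],"spin":0,"fingers":0.05},{"delta_pos":[0,0,0.0015],"spin":0,"fingers":0.05},{"delta_pos":[0,0,0],"spin":0,"fingers":0.05},{"delta_pos":[0,0,0],"spin":0,"fingers":0.05},{"delta_pos":[0,0,0],"spin":0,"fingers":0.05}]'
python3 - <<'E'
from rig import *; from h import *
s=read_state();print(s['moment'],s['force'],s['ee_pos'])
p=read_camera('scene'); cv2.imwrite(f'pics/i.png',cv2.resize(p['frame'][150:250,200:340],None,fx=5.5,fy=5.5,interpolation=2)[:,:,::-1])
E
```

```text
time: 6.5
ee_pos: [659.6, 85.3, 116.2]
orientation: [-3.141, 0.001, -2.405]
force: [-2.8, -0.2, 7.1]
width: 13.8
[0.11774875 0.63672953 0.00485616] [-2.78443309 -0.23672606  7.14942888] [659.58664689  85.28722566 116.17227475]
```

View pics/i.png

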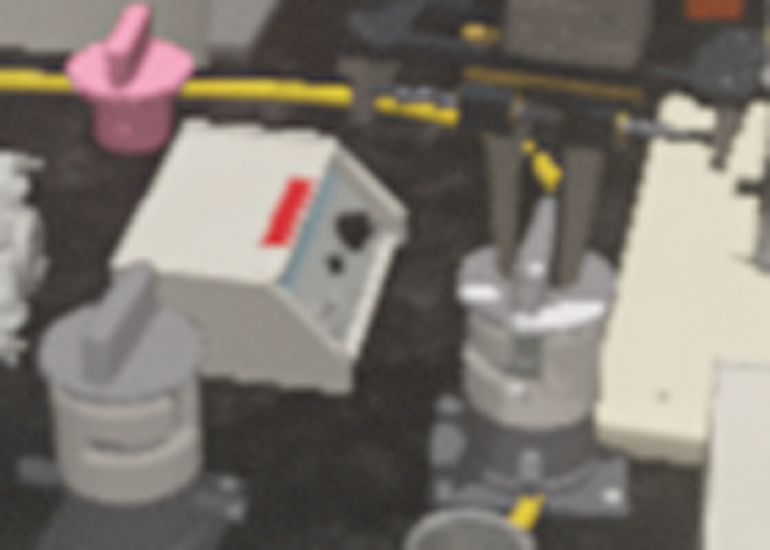

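The cap is going down with the fingers, at about 7 N after roughly 12 mm. I'll press further.

```bash
python3 -m jog '[{"delta_pos":[0,0,0.001],"spin":0,"fingers":0.05},{"delta_pos":[0,0,0.001],"spin":0,"fingers":0.05},{"delta_pos":[0,0,0.001],"spin":0,"fingers":0.05},{"delta_pos":[0,0,0],"spin":0,"fingers":0.05},{"delta_pos":[0,0,0],"spin":0,"fingers":0.05},{"delta_pos":[0,0,0],"spin":0,"fingers":0.05},{"delta_pos":[0,0,0],"spin":0,"fingers":0.05},{"delta_pos":[0,0,0],"spin":0,"fingers":0.05}]'
python3 -c "
from rig import *
s=read_state();print(s['moment'],s['force'],s['ee_pos'])"
```

```text
time: 7.35
ee_pos: [659.6, 85.3, 113.5]
orientation: [-3.141, 0.001, -2.405]
force: [-3.7, 0.2, 8.8]
width: 13.8
[ 0.12015819  0.78775922 -0.00244223] [-3.69032531  0.21544773  8.78401885] [659.64451482  85.26607802 113.49636462]
```

```bash
python3 -m jog '[{"delta_pos":[0,0,0.001],"spin":0,"fingers":0.05},{"delta_pos":[0,0,0.001],"spin":0,"fingers":0.05},{"delta_pos":[0,0,0],"spin":0,"fingers":0.05},{"delta_pos":[0,0,0],"spin":0,"fingers":0.05},{"delta_pos":[0,0,0],"spin":0,"fingers":0.05},{"delta_pos":[0,0,0],"spin":0,"fingers":0.05},{"delta_pos":[0,0,0],"spin":0,"fingers":0.05},{"delta_pos":[0,0,0],"spin":0,"fingers":0.05}]'
python3 -c "
from rig import *
s=read_state();print(s['moment'],s['force'],s['ee_pos'])"
```

```text
time: 8.15
ee_pos: [659.8, 85.2, 112.4]
orientation: [-3.141, 0.001, -2.405]
force: [-4.7, 0.1, 12.0]
width: 14.1
[0.12751513 1.13533718 0.01464808] [-4.73241176  0.09098819 12.03054616] [659.78300228  85.24313577 112.40202035]
```

The force is now past 10 N and travel has stalled, so the cap is at the bottom. Now I'll turn it clockwise, which is positive spin.

```bash
python3 -m jog '[{"delta_pos":[0,0,0],"spin":0.05,"fingers":0.05},{"delta_pos":[0,0,0],"spin":0.06,"fingers":0.05},{"delta_pos":[0,0,0],"spin":0.07,"fingers":0.05},{"delta_pos":[0,0,0],"spin":0.07,"fingers":0.05},{"delta_pos":[0,0,0],"spin":0.07,"fingers":0.05},{"delta_pos":[0,0,0],"spin":0.05,"fingers":0.05},{"delta_pos":[0,0,0],"spin":0,"fingers":0.05},{"delta_pos":[0,0,0],"spin":0,"fingers":0.05}]'
python3 - <<'E'
from rig import *; from h import *
s=read_state();print(s['moment'],s['force'],s['ee_pos'])
p=read_camera('wrist'); cv2.imwrite(f'pics/j.png',cv2.resize(p['frame'][60:384,60:460],None,fx=1.8,fy=1.8)[:,:,::-1])
E
```

```text
time: 8.95
ee_pos: [661.0, 85.0, 112.4]
orientation: [-3.14, 0.004, -2.776]
force: [-1.1, -0.3, 8.6]
width: 14.0
[-0.00404992  0.28815527 -0.05307961] [-1.08244328 -0.33876095  8.57323147] [661.04988303  85.02207372 112.39243509]
```

View pics/j.png

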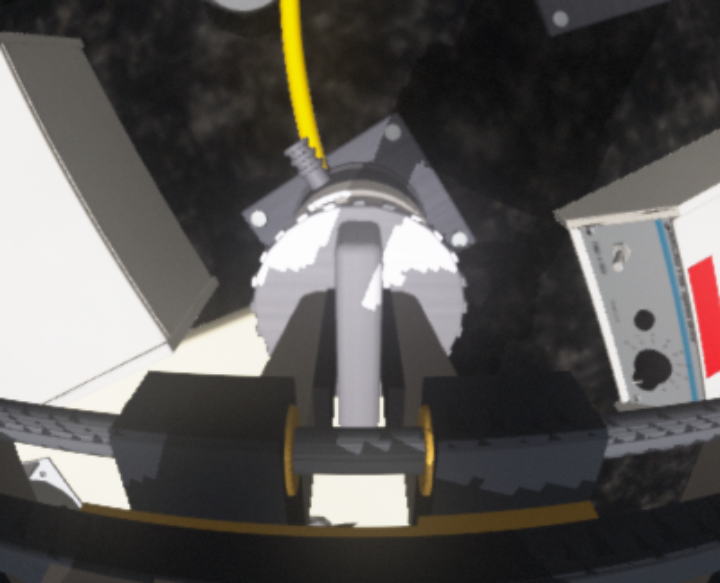

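The cap turns with the tool at low torque. I'll carry on.

```bash
python3 -m jog '[{"delta_pos":[0,0,0.0004],"spin":0.08,"fingers":0.05},{"delta_pos":[0,0,0],"spin":0.1,"fingers":0.05},{"delta_pos":[0,0,0],"spin":0.12,"fingers":0.05},{"delta_pos":[0,0,0],"spin":0.12,"fingers":0.05},{"delta_pos":[0,0,0],"spin":0.12,"fingers":0.05},{"delta_pos":[0,0,0],"spin":0.12,"fingers":0.05},{"delta_pos":[0,0,0],"spin":0.1,"fingers":0.05},{"delta_pos":[0,0,0],"spin":0.08,"fingers":0.05}]'
python3 -c "
from rig import *
s=read_state();print(s['moment'],s['force'],s['ee_pos'],s['joint_pos'])"
```

```text
time: 9.8
ee_pos: [660.9, 84.9, 112.3]
orientation: [3.14, 0.004, 2.664]
force: [-1.6, -0.5, 10.6]
width: 14.0
[-0.21984017  0.57386588  0.15424079] [-1.58083865 -0.48166368 10.58259355] [660.85836375  84.88966918 112.33475412] [-5.28702003e-02  4.72969543e-01  1.41440206e+00 -6.72307924e-04
  1.25010239e+00 -1.14628973e+00]
```

```bash
python3 -m jog '[{"delta_pos":[0,0,0],"spin":0.06,"fingers":0.05},{"delta_pos":[0,0,0],"spin":0.06,"fingers":0.05},{"delta_pos":[0,0,0],"spin":0.06,"fingers":0.05},{"delta_pos":[0,0,0],"spin":0.05,"fingers":0.05},{"delta_pos":[0,0,0],"spin":0.04,"fingers":0.05},{"delta_pos":[0,0,0],"spin":0,"fingers":0.05},{"delta_pos":[0,0,0],"spin":0,"fingers":0.05},{"delta_pos":[0,0,0],"spin":0,"fingers":0.05}]'
python3 -c "
from rig import *
s=read_state();print(s['moment'],s['force'],s['ee_pos'],s['joint_pos'])"
```

```text
time: 10.6
ee_pos: [660.7, 84.8, 112.3]
orientation: [3.14, 0.003, 2.398]
force: [-3.7, -0.5, 11.1]
width: 14.0
[-0.27134372  0.69838575  0.04471083] [-3.68264896 -0.52238844 11.14995727] [660.69569301  84.76331498 112.29923938] [-5.29718444e-02  4.72964937e-01  1.41448147e+00 -8.95198128e-04
  1.25049598e+00 -8.79910006e-01]
```

Turned 84.8°. I'll add a little to feel the end stop.

```bash
python3 -m jog '[{"delta_pos":[0,0,0],"spin":0.03,"fingers":0.05},{"delta_pos":[0,0,0],"spin":0.03,"fingers":0.05},{"delta_pos":[0,0,0],"spin":0.03,"fingers":0.05},{"delta_pos":[0,0,0],"spin":0.02,"fingers":0.05},{"delta_pos":[0,0,0],"spin":0,"fingers":0.05},{"delta_pos":[0,0,0],"spin":0,"fingers":0.05},{"delta_pos":[0,0,0],"spin":0,"fingers":0.05},{"delta_pos":[0,0,0],"spin":0,"fingers":0.05}]'
python3 - <<'E'
from rig import *; from h import *
s=read_state();print(s['moment'],s['force'],s['ee_pos'])
p=read_camera('wrist'); cv2.imwrite(f'pics/k.png',cv2.resize(p['frame'][60:384,60:460],None,fx=1.8,fy=1.8)[:,:,::-1])
E
```

```text
time: 11.4
ee_pos: [660.4, 84.2, 112.3]
orientation: [3.141, 0.003, 2.289]
force: [-3.6, -2.9, 11.3]
width: 15.1
[-0.5408244   0.81558826  0.32633171] [-3.58958356 -2.93394011 11.33465955] [660.36335236  84.16431929 112.26539525]
```

View pics/k.png

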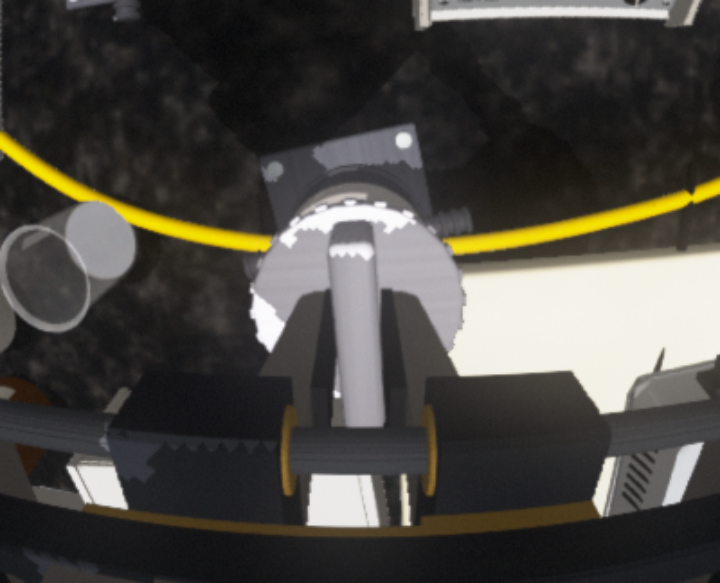

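Torque is up and the bar is skewing in the pads, so it is at the stop. I'll ease back slightly, let it rise into the notch, then open.

```bash
python3 -m jog '[{"delta_pos":[0,0,0],"spin":-0.03,"fingers":0.05},{"delta_pos":[0,0,0],"spin":-0.03,"fingers":0.05},{"delta_pos":[0,0,-0.001],"spin":0,"fingers":0.05},{"delta_pos":[0,0,-0.001],"spin":0,"fingers":0.05},{"delta_pos":[0,0,-0.001],"spin":0,"fingers":0.05},{"delta_pos":[0,0,-0.001],"spin":0,"fingers":0.05},{"delta_pos":[0,0,0],"spin":0,"fingers":0.05},{"delta_pos":[0,0,0],"spin":0,"fingers":0.05}]'
python3 -c "
from rig import *
s=read_state();print(s['moment'],s['force'],s['ee_pos'])"
```

```text
time: 12.25
ee_pos: [660.2, 84.2, 114.9]
orientation: [3.141, 0.003, 2.348]
force: [-1.0, -2.6, 6.0]
width: 14.3
[-0.62500116  0.19868215  0.14443548] [-0.98395849 -2.59970624  6.00938551] [660.22544906  84.22020986 114.85062929]
```

```bash
python3 -m jog '[{"delta_pos":[0,0,-0.001],"spin":0,"fingers":0.05},{"delta_pos":[0,0,-0.001],"spin":0,"fingers":0.05},{"delta_pos":[0,0,0],"spin":0,"fingers":0.3},{"delta_pos":[0,0,0],"spin":0,"fingers":0.35},{"delta_pos":[0,0,0],"spin":0,"fingers":0.4},{"delta_pos":[0,0,-0.001],"spin":0,"fingers":0.4},{"delta_pos":[0,0,-0.003],"spin":0,"fingers":0.4},{"delta_pos":[0,0,-0.006],"spin":0,"fingers":0.4}]'
python3 -m jog '[{"delta_pos":[0,0,-0.015],"spin":0,"fingers":0.4},{"delta_pos":[0,0,-0.02],"spin":0,"fingers":0.4},{"delta_pos":[0,0,-0.025],"spin":0,"fingers":0.5},{"delta_pos":[0,0,-0.03],"spin":0,"fingers":0.6},{"delta_pos":[0,0,-0.03],"spin":0,"fingers":1},{"delta_pos":[0,0,-0.03],"spin":0,"fingers":1},{"delta_pos":[0,0,-0.03],"spin":0,"fingers":1},{"delta_pos":[0,0,0],"spin":0,"fingers":1}]'
python3 - <<'E'
from rig import *; from h import *
s=read_state();print(s['moment'],s['force'],s['ee_pos'],s['orientation'])
p=read_camera('scene'); cv2.imwrite('pics/l.png',cv2.resize(p['frame'][165:265,190:330],None,fx=5.5,fy=5.5,interpolation=2)[:,:,::-1])
p=read_camera('wrist'); cv2.imwrite('pics/m.png',p['frame'][:,:,::-1])
E
```

```text
time: 13.05
ee_pos: [658.0, 85.6, 124.3]
orientation: [-3.14, -0.003, 2.348]
force: [0.2, -0.2, 0.5]
width: 36.6
time: 13.85
ee_pos: [661.3, 85.2, 312.9]
orientation: [3.134, 0.008, 2.348]
force: [-0.0, 0.3, 1.1]
width: 82.8
[-0.0408349  -0.01068953  0.00487172] [-0.04040602  0.28355409  1.13518321] [661.34445757  85.23044053 312.90586899] [3.13422649 0.00778904 2.3478563 ]
```

View pics/l.png

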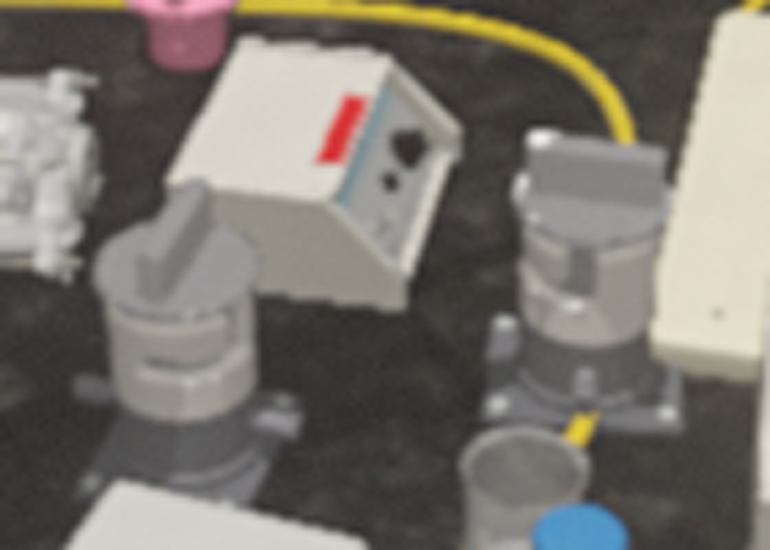

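View pics/m.png

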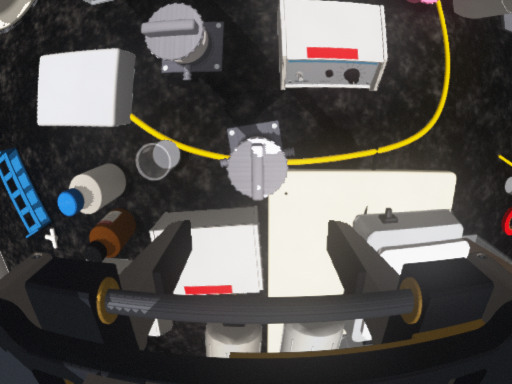

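The cap stayed down and turned. In the scene crop the flange centre went from (594,182) to about (594,206). The bottles and beaker are upright. I'll check the bar's angle and height in numbers.

Run:
```python
from rig import *; from h import *
p=read_camera('wrist');t=read_camera('top');s=read_camera('scene')
cv2.imwrite('pics/n.png',np.hstack([cv2.resize(p['frame'][110:210,210:310],None,fx=5.5,fy=5.5,interpolation=2)])[:,:,::-1])
print('expected flange centre px scene for z=126/116/110:',[(proj(s,[658,84.5,z-2.5]).round(1)) for z in(126,116,110)])
for q in ['cap_bar','white_bottle','amber_bottle','beaker']: print(q,[(np.round(d['centre']),round(d['conf'],2)) for d in spot_in(s,q)])
```

```text
expected flange centre px scene for z=126/116/110: [array([297.8, 197.5]), array([297.7, 200.7]), array([297.5, 202.5])]
cap_bar [(array([648.,  71., 117.]), 0.8), (array([633., 476.,  51.]), 0.66)]
white_bottle [(array([ 480., -146.,   85.]), 0.97)]
amber_bottle [(array([ 553., -200.,   74.]), 0.63), (array([649.,  70., 113.]), 0.55)]
beaker [(array([544., -20.,  55.]), 0.77)]
```

View pics/n.png

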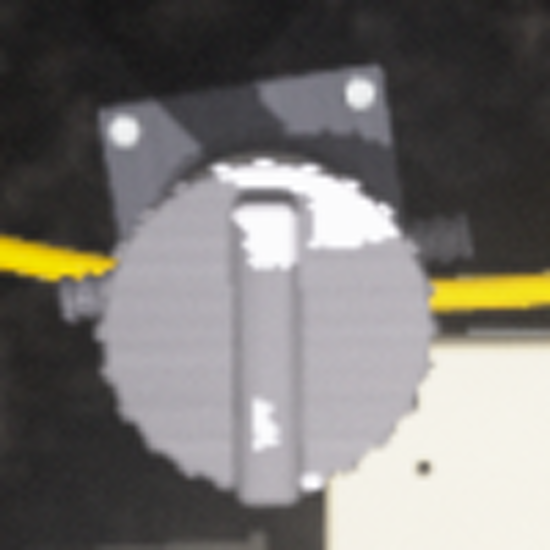

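Run:
```python
from rig import *; from h import *
s=read_camera('scene')['frame']; a=cv2.imread('pics/a_scene.png')[:,:,::-1]
c=lambda f,x,y:cv2.resize(f[y:y+60,x:x+45],None,fx=8,fy=8,interpolation=2)[:480]
im=np.hstack([c(a,276,180),c(s,276,180)]);
cv2.imwrite('pics/o.png',im[:,:,::-1])
```

```text
(no output)
```

View pics/o.png

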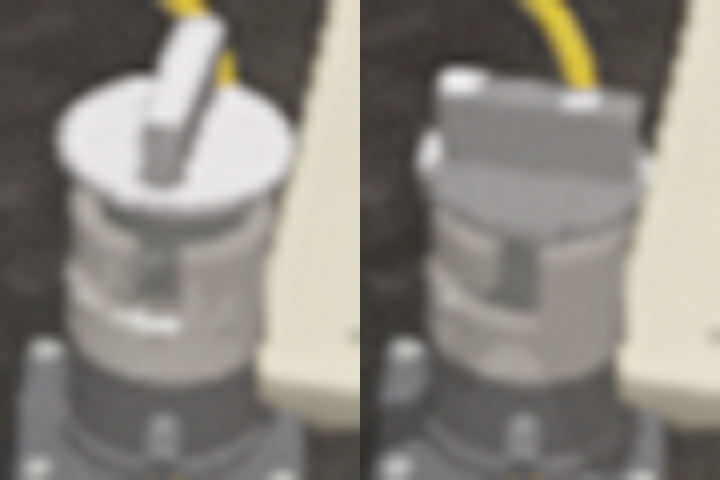

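The flange's lower edge dropped about 25/8 = 3.1 px, which is about 10 mm and matches the locked height. The gap under the flange has closed. I'm handing in.

```bash
python3 -c "
from rig import *
print(job_done())"
```

```text
the job is handed in; nothing more can be done
None
```

The unlocked cap (right-hand housing in the scene view) is pressed down, turned clockwise to its stop and locked in its notch. I handed the job in at about 14 s of the 42 s allowed.

**What I did:** I gripped the bar and pressed until it bottomed at about 12 N. I turned it until the stop showed as rising torque, about 90° at the tool. I then eased back about 3°, let it rise under the spring, opened the fingers and lifted clear.

**Last checks:**
- **Height:** the flange sits about 10 mm lower than at the start (3.1 px in the scene view, against 3.2 px expected for locked). It stayed there with nothing touching it.
- **Angle:** the bar stands about 88° from where it began. That is inside the 71–89° locking range but about 8° past the nominal 80°, so it rests near the stop end of the notch.
- **Bystanders:** both bottles and the beaker are upright where they were, and the gripper was clear of everything.
- **Disagreement:** the network's reading put the cap only about 7 mm lower. I trusted the edge measurement, since the network is only good to about 4 mm.

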